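Index the connector to the inspection camera and take the picture

TASK

Gently push one arm of the three-armed indexing rotor with a fingertip, without gripping it, until the long connector block riding on it stands centred in front of the inspection camera's lens, and leave it there at rest. Then press the capture button on the camera's control box, well down, and let it come back up. Do not touch or lift the connector or the square relay out of their pockets, never press the button while the connector is away from the lens, and leave the other things on the bench alone.

Things in the scene. Friction and masses are not known exactly. Their poses are not given: they have to be found in the camera images.
- rotor: aluminium rotor with three equal arms 120 degrees apart, turning both ways without stops about a vertical axis; dry friction, about 1.5 N pushed 58 mm from the axis; stays where left. Origin on the axis, 36 mm above the bench, at the arms' underside; z up; x along the arm that carries the connector (relay arm +120 degrees, counter-clockwise from above; third pocket empty)
- bar_mid (a point): top middle of the connector's arm, 58 mm from the axis, 48 mm above the bench. Each arm is a bar 12 mm wide, 12 mm high (36 to 48 mm above the bench), bare from 24 to 83 mm from the axis; then a pocket 33 mm (radial) x 49 mm, walls up to 53 mm above the bench. Nothing of the rotor reaches past 120 mm from the axis. Hub radius 24 mm, its cap 62 mm above the bench
- stage: the rotor's fixed round grey foot, radius 72 mm, top 20 mm above the bench: a 16 mm gap under the arms. Origin on the rotor axis at bench height
- connector: long connector block: aluminium, 24 mm (radial) x 40 mm (across the arm) with a black strip and brass contacts on top, 21 mm high in all, loose in its 5 mm deep pocket (1.5 mm play each way) on one arm, centred 100 mm from the rotor axis; top 69 mm above the bench. Origin: centre of its underside
- relay: square black relay 24 x 24 mm, 22 mm high, loose in the pocket of the next arm. Origin: centre of its underside
- camera: inspection camera fixed on the bench beside the rotor, looking level at the rotor axis. Its frame's origin lies on the rotor axis at bench height, its x axis points from the rotor axis to the lens. Black lens barrel of 38 mm diameter, front glass 150 mm from the axis, 60 mm above the bench; white body 46 mm wide from 187 to 257 mm from the axis, top 86 mm above the bench
- focus (a point): the camera's focus point: on its optical axis, 100 mm from the rotor axis (50 mm before the lens glass), 60 mm above the bench. The connector's centre belongs here, seen from above
- capture_top (a point): centre of the top of the round grey capture button, 30 mm diameter, on the camera's control box (grey, 80 x 100 x 22 mm, fixed, with the button in a black housing at its centre)
- capture (a joint): travel of the capture button: 0 up, 0.006 m fully down; spring-loaded, 5 N to push fully down. It takes the picture beyond 0.004 m and rises when let go
- tray: blue open tray 100 x 130 x 22 mm with three connector blocks fixed in it, up to 25 mm high; bystander. Origin: centre of its underside
- spare_a: spare connector block lying on the bench, 24 x 40 mm, 21 mm high, loose, same look as the one on the rotor; bystander, leave alone. Origin: centre of its underside
- spare_b: spare connector block lying on the bench, 24 x 40 mm, 21 mm high, loose, same look as the one on the rotor; bystander, leave alone. Origin: centre of its underside
- tweezers: steel tweezers 120 mm long, 7 mm high, lying flat; bystander. Origin: middle of its length, on the bench
- screwdriver: screwdriver 160 mm long lying on the bench; bystander. Origin: middle, underside
- cleaner: white plastic bottle, 52 mm diameter, 90 mm high, standing; bystander. Origin: centre of its underside
- dish: small glass dish, 72 mm diameter, 28 mm high; bystander. Origin: centre of its underside

How it is judged:
On the way, in this order (a step that is already met when the one before it is completed fails the run):
1. the connector stands at rest, centred before the lens (within 7 mm of the focus point), the fingers off the rotor (horizontal distance between connector and focus below 0.007 m and linear speed of connector below 0.01 m/s and contact force between the fingers and rotor below 0.05 N), for 0.2 s.
2. the capture button is pressed down more than 4 mm with the connector before the lens (horizontal distance between connector and focus below 0.007 m and value of joint capture above 0.004 m), for 0.05 s.
At the end, for the whole second after the job is handed in: The connector rests in its pocket, its centre within 7 mm (seen from above) of the camera's focus point, still (under 10 mm/s); the capture button is back up (under 1.5 mm of travel) (horizontal distance between connector and focus below 0.007 m and linear speed of connector below 0.01 m/s and value of joint capture below 0.0015 m and not (z of any of connector, relay in the frame of rotor above 0.017 m or angle between any of connector, relay's own z axis and vertical above 0.25 rad)); the robot touches nothing.
It fails at once if the button is pressed (over 3 mm) while the connector is more than 7 mm from the focus point (value of joint capture above 0.003 m and not (horizontal distance between connector and focus below 0.007 m)).
It fails at once if the connector or the relay is lifted over 5 mm or tipped in its pocket (z of any of connector, relay in the frame of rotor above 0.017 m or angle between any of connector, relay's own z axis and vertical above 0.25 rad).
It fails at once if the fingers touch the connector or the relay (over 1 N) (contact force between the fingers and connector above 1 N or contact force between the fingers and relay above 1 N).
It fails at once if the rotor is gripped or shoved hard (over 25 N between fingers and rotor) (contact force between the fingers and rotor above 25 N).
It fails at once if a bystander is moved more than 20 mm (distance of any of tray, spare_a, spare_b, tweezers, screwdriver, cleaner, dish from where it was at the start of the episode above 0.02 m).
It also fails if it takes over 51 s, if anything falls off the work surface, if the arm or the gripper's body presses on something with over 40 N, if the wrist force passes 120 N, or if a joint passes its speed limit or range.

ROBOT

A 6-joint arm with a two-finger parallel gripper is mounted at the origin on the work surface. World frame = base frame: x ahead of the robot, y to its left, z up, the work surface at z = 0. Lengths are in m, angles in rad, forces in N, time in s.
With the tool pointing down it reaches from about 0.35 to 0.975 m from the base axis. Payload 4.9 kg.
Tool frame: the origin (TCP) lies at the very end of the fingers, on their centre line; the grasp point (between the pads) lies 19 mm behind it; z points along the fingers, y is the line along which they close (so a half turn about z gives the same grasp; the last joint's range is limited). The gripper opens to 85 mm and grips with 20 to 120 N. Pads are 22 mm wide; open, the fingers measure 114 mm over their backs; the gripper's body (76 mm by 85 mm) begins 54 mm behind the grasp point. The pads swing forward as they close: fully open they stand 13 mm farther back than shut.
Start: joints at [1.168, 0.053, 1.613, -0, 1.476, -0.119], TCP at [0.175, 0.6, 0.231] pointing down, gripper open.
Joint ranges: [-3.01, 3.01], [-1.01, 2.22], [0.06, 2.58], [-1.02, 4.17], [0.09, 2.62], [-3.14, 3.14]. Speed limits (rad/s): [2.57, 2.57, 3.14, 3.14, 3.14, 3.14].

INTERFACE

Orientations are given as a unit quaternion [w, x, y, z].
In Python, from plant import monitor, vision, manip gives the robot as it stands. The module is installed in compiled form; this text tells all that it offers.
- The arm moves only by the tool arm_command, never from a script. Its argument "rows" is a list of rows, each a list of 3 entries, a list of its own where there are three numbers: the finger opening in mm, from 0 to 85.4, then the shift along the world's x, y, z in units of 30 cm (1.0 is 30 cm), then the turn, a rotation vector about the world's x, y, z in units of pi/2 rad (1.0 is pi/2 rad). In form: [[claw, [x, y, z], [wx, wy, wz]], ...]. A call has 1 to 12 rows; each row is the pose to reach, as a shift and turn from the pose commanded when the call began; what a row does not reach only later rows make up. A row lasts 1/12 s, in which the tool goes at most 41.7 mm and 7.16 degrees, less where a joint would pass 70% of its speed; a pose out of reach is approached as far as the arm can. A call with a number of a shift or a turn outside -1 to 1 is refused whole. A call with a gripper value outside its range is refused whole. The fingers move at their own pace and stop on an object; the grip force is fixed at half the most. Time passes only in rows, so rows that repeat a pose let the fingers close. It gives the time, the measured TCP pose, the force, the opening and the grip force at its end, in the units of the state.
- monitor.state(): the state, without advancing time (a new reading comes with each control period).
- vision.grab_frame(name): name is "side" or "top"; returns a dict with "color" (420x560x3 uint8, red, green, blue), "z_map" (420x560 float32, m along the optical axis (not along the pixel's ray), 0 where there is no reading), "mtx" (3x3 intrinsics, pixels), "R" (3x3) and "t" (3): a world point X has camera coordinates R X + t. Camera axes: x right, y down, z forward; pixel columns grow to the right and rows downward; lengths in m; the calibration is good to about 2 mm. A picture is of the moment at which its call begins.
- manip.job_done(): hands the job in; it is judged then, once.
The state is a dict: "time": time; "joint_pos": joint angles; "joint_vel": joint speeds; "joint_efforts": joint torques, N m; "tool_pos": TCP position; "tool_rot": TCP orientation; "contact_force": force on the tool from outside, world axes, zero at the start; "ft_torque": the same for the moment, N m; "gripper_width": opening from 0.0 (shut) to 1.0 (fully open); "grasp_force": force on a finger pad.
Only numpy, scipy, OpenCV 4.12 (cv2) and the standard library are available. Lean on these libraries where they do the work, as an engineer would, in place of code of your own. Each camera call takes 0.05 s, during which the arm holds its last target. There are 200 camera calls.

## Working session

There is one attempt and no reset: what is moved stays moved. The work goes in short steps, Python scripts to look and compute and a tool call to move; the robot and the scene stay as the last step left them, time stands still between calls to the robot, and variables do not carry over. Pictures are saved under pics/ and viewed, at most 10 in all, crops included, and the job is handed in when it is done.

Besides the shell and the picture viewer there is one more tool, called after ">>>" as a command line: name --argument value ..., lists and objects as JSON in quotes. arm_command: Moves the arm, as the interface text tells. Shifts and turns lie within -1 to 1; 1 stands for 30 cm of shift or pi/2 rad of turn. Its arguments: {"type":"object","properties":{"rows":{"type":"array"}},"required":["rows"]}

```bash
mkdir -p pics; cat > h.py <<'E'
import numpy as np,cv2
from plant import monitor,vision,manip
def grab(n,save=None):
    f=vision.grab_frame(n)
    if save: cv2.imwrite(f'pics/{save}.png',f['color'][:,:,::-1])
    return f
def cloud(f):
    K=f['mtx'];z=f['z_map'];v,u=np.mgrid[:z.shape[0],:z.shape[1]]
    c=np.stack([(u-K[0,2])/K[0,0]*z,(v-K[1,2])/K[1,1]*z,z],-1)
    return (c-f['t'])@f['R']
def ray(f,u,v,h):
    d=f['R'].T@np.linalg.solve(f['mtx'],[u,v,1.]);o=-f['R'].T@f['t']
    return o+d*(h-o[2])/d[2]
E
python3 - <<'E'
from h import *
for n in('top','side'):
    f=grab(n,n+'0'); print(n,-f['R'].T@f['t'],f['R'][2])
    np.savez(n+'0.npz',**f)
print(monitor.state())
E
```

```text
top [0.43794546 0.01699975 1.05849551] [ 0.1342742  -0.02377739 -0.99065891]
side [ 0.51259126 -1.06047031  1.15033795] [ 0.02915788  0.70092413 -0.71263959]
{'time': 0.1, 'joint_pos': array([ 1.16795613e+00,  5.32968776e-02,  1.61416532e+00,  6.31583747e-05,
        1.47604476e+00, -1.18968110e-01]), 'joint_vel': array([-0.00081925, -0.00206389, -0.00213515,  0.00028055, -0.00193924,
       -0.00011699]), 'joint_efforts': array([ 1.69858695e-04, -3.94905567e+01, -3.71361566e+01, -1.71165434e-04,
        4.01897763e-03, -1.59645123e-05]), 'tool_pos': array([0.17478225, 0.59946194, 0.23017708]), 'tool_rot': array([-2.77272707e-04,  1.41462878e-01,  9.89943098e-01, -9.16652381e-04]), 'contact_force': array([ 0.13274262, -0.05753515,  0.73979532]), 'ft_torque': array([-0.03681077, -0.02763788, -0.02293541]), 'grasp_force': 0.0, 'gripper_width': 0.9993144360364827}
```

View pics/top0.png

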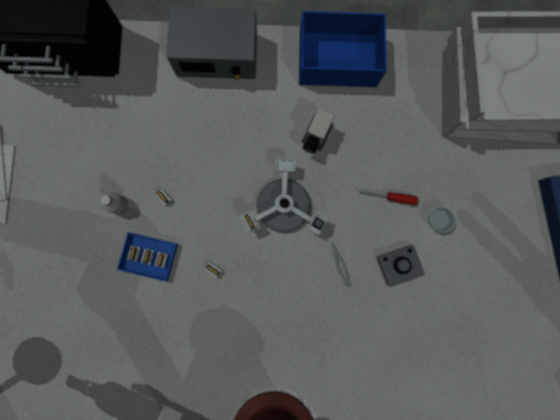

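View pics/side0.png

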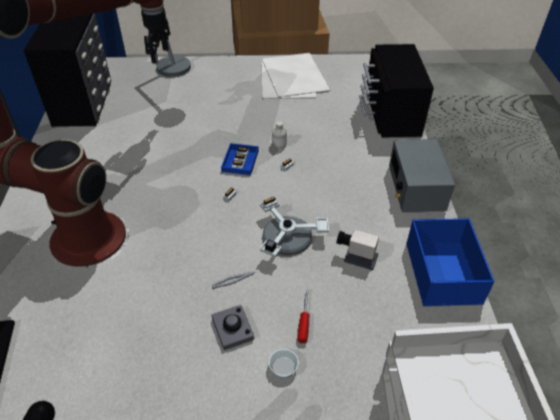

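The top view shows the rotor hub at (285,203), connector at (250,222), relay at (318,224), empty pocket at (285,166), camera lens at about (312,144), and button at (403,261). The side view agrees, so I'll measure with depth and an enlarged crop.

```bash
python3 - <<'E'
from h import *
f=dict(np.load('top0.npz'));P=cloud(f)
c=f['color'][110:290,220:440]
cv2.imwrite('pics/c0.png',cv2.resize(c[:,:,::-1],None,fx=3.3,fy=3.3,interpolation=cv2.INTER_CUBIC))
for n in('top','side'):
    f=dict(np.load(n+'0.npz'));P=cloud(f);ctr=np.array([ray(dict(np.load('top0.npz')),285,203,.062)[:2]])[0]
    print(n,'ctr',ctr)
    d=np.hypot(*(P[...,:2]-ctr).transpose(2,0,1));Z=P[...,2]
    def rep(name,m):
        q=P[m];
        if len(q): print(name,len(q),q.mean(0).round(4),'bbox',q.min(0).round(3),q.max(0).round(3))
    rep('cap',(d<.03)&(Z>.056)&(Z<.07))
    rep('foot',(d<.09)&(Z>.016)&(Z<.024))
    rep('conn+relay',(d<.125)&(d>.075)&(Z>.062)&(Z<.075)&(P[...,0]<ctr[0]+.02)&(P[...,1]>ctr[1]))
    rep('relay',(d<.125)&(d>.075)&(Z>.062)&(Z<.075)&(P[...,0]<ctr[0]+.02)&(P[...,1]<ctr[1]))
    m=(d>.17)&(d<.28)&(Z>.08)&(Z<.092)&(P[...,0]>ctr[0]);rep('cam',m)
    q=P[m][:,:2].astype(np.float32); print(cv2.minAreaRect(q))
    b=ray(dict(np.load('top0.npz')),403,261,.035)[:2]
    e=np.hypot(*(P[...,:2]-b).transpose(2,0,1))
    rep('box',(e<.075)&(Z>.018)&(Z<.026)); rep('btn',(e<.04)&(Z>.03))
    m=(e<.08)&(Z>.012);print(cv2.minAreaRect(P[m][:,:2].astype(np.float32)),np.percentile(Z[(e<.012)],[5,50,95]))
E
```

```text
top ctr [ 0.57538069 -0.01718647]
cap 81 [ 0.5772 -0.0132  0.0612] bbox [ 0.563 -0.025  0.056] [0.588 0.005 0.065]
foot 1512 [ 0.5766 -0.0129  0.0193] bbox [ 0.507 -0.082  0.016] [0.647 0.055 0.024]
conn+relay 80 [0.5284 0.0736 0.0676] bbox [0.51  0.062 0.062] [0.548 0.09  0.072]
relay 95 [ 0.5269 -0.0991  0.0695] bbox [ 0.511 -0.115  0.062] [ 0.541 -0.085  0.075]
cam 475 [ 0.7799 -0.1018  0.0851] bbox [ 0.741 -0.135  0.08 ] [ 0.82  -0.069  0.091]
((0.780735969543457, -0.10201090574264526), (0.045683491975069046, 0.07118074595928192), 64.86808776855469)
box 875 [ 0.4266 -0.3197  0.0218] bbox [ 0.374 -0.38   0.018] [ 0.481 -0.263  0.026]
btn 249 [ 0.4274 -0.3192  0.0382] bbox [ 0.406 -0.342  0.03 ] [ 0.449 -0.298  0.048]
((0.4273442327976227, -0.32130956649780273), (0.08014931529760361, 0.10105224698781967), 20.06592559814453) [0.03275005 0.04324724 0.04624045]
side ctr [ 0.57538069 -0.01718647]
cap 61 [ 0.5782 -0.018   0.061 ] bbox [ 0.564 -0.041  0.056] [ 0.591 -0.001  0.066]
foot 773 [ 0.5802 -0.0265  0.0199] bbox [ 0.509 -0.088  0.016] [0.648 0.054 0.024]
conn+relay 63 [0.5289 0.0689 0.0673] bbox [0.508 0.055 0.062] [0.546 0.083 0.074]
relay 71 [ 0.5276 -0.1038  0.0696] bbox [ 0.514 -0.12   0.063] [ 0.541 -0.088  0.075]
cam 352 [ 0.7805 -0.1072  0.0856] bbox [ 0.741 -0.139  0.08 ] [ 0.82  -0.074  0.092]
((0.7766782641410828, -0.10316533595323563), (0.05011400580406189, 0.07976043224334717), 65.80712890625)
box 788 [ 0.4281 -0.328   0.022 ] bbox [ 0.376 -0.383  0.018] [ 0.479 -0.265  0.026]
btn 228 [ 0.4283 -0.3278  0.0385] bbox [ 0.406 -0.347  0.03 ] [ 0.45  -0.303  0.049]
((0.4276963770389557, -0.3240954875946045), (0.08009301126003265, 0.10413610935211182), 19.62765121459961) [0.03209532 0.04205431 0.04743967]
```

View pics/c0.png

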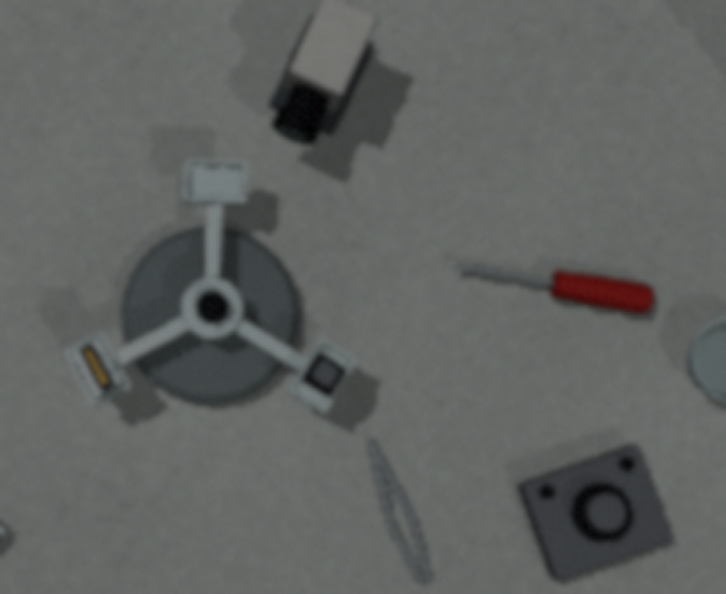

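Measured values:
- Axis is about (0.5775, -0.0155).
- The camera bears about -23.6° at 222 mm, as expected.
- The connector is at about 119.5°, so it needs about 143° clockwise.
- The button is at about (0.428, -0.322), with its top at about 0.045.

I'll push the empty arm (now at about 0°) from its counter-clockwise side with the fingers shut.

>>> arm_command --rows '[[0, [0.8, -0.95, 0], [0, 0, 0.18]], [0, [0.8, -0.95, 0], [0, 0, 0.18]], [0, [0.8, -0.95, 0], [0, 0, 0.18]], [0, [0.8, -0.95, 0], [0, 0, 0.18]], [0, [0.8, -0.95, 0], [0, 0, 0.18]], [0, [0.8, -0.95, 0], [0, 0, 0.18]], [0, [0.8, -0.95, 0], [0, 0, 0.18]], [0, [0.8, -0.95, 0], [0, 0, 0.18]], [0, [0.8, -0.95, 0], [0, 0, 0.18]], [0, [0.8, -0.95, 0], [0, 0, 0.18]], [0, [0.8, -0.95, 0], [0, 0, 0.18]]]'

```text
time: 1.02
tool_pos: [0.4159, 0.3133, 0.2308]
tool_rot: [-0.0, 0.003, 1.0, -0.0]
contact_force: [-0.7, 1.0, -0.3]
gripper_width: -0.001
grasp_force: 0.0
```

>>> arm_command --rows '[[0, [0.73, -0.97, 0], [0, 0, 0]], [0, [0.73, -0.97, 0], [0, 0, 0]], [0, [0.73, -0.97, 0], [0, 0, 0]], [0, [0.73, -0.97, 0], [0, 0, 0]], [0, [0.73, -0.97, 0], [0, 0, 0]], [0, [0.73, -0.97, 0], [0, 0, 0]], [0, [0.73, -0.97, 0], [0, 0, 0]], [0, [0.73, -0.97, 0], [0, 0, 0]], [0, [0.73, -0.97, 0], [0, 0, 0]], [0, [0.73, -0.97, -0.1], [0, 0, 0]], [0, [0.73, -0.97, -0.2], [0, 0, 0]], [0, [0.73, -0.97, -0.3], [0, 0, 0]]]'

```text
time: 2.02
tool_pos: [0.6345, 0.0252, 0.1404]
tool_rot: [0.0, 0.0, 1.0, 0.0]
contact_force: [0.1, 0.5, -0.3]
gripper_width: 0.0
grasp_force: 0.0
```

```bash
python3 - <<'E'
from h import *
f=grab('side')
c=f['color'][130:330,200:420]
cv2.imwrite('pics/c1.png',cv2.resize(c[:,:,::-1],None,fx=3,fy=3,interpolation=cv2.INTER_CUBIC))
print(monitor.state()['tool_pos'])
E
```

```text
[0.62966093 0.02578305 0.13193633]
```

View pics/c1.png

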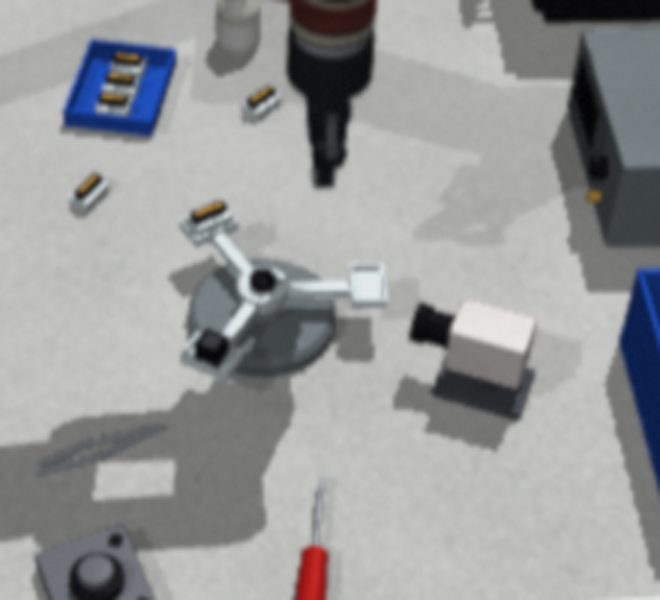

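Shut fingertips are at crop (323,182), clear of the connector arm (tip 210,215) and the empty arm (365,285). I'll lower into the gap.

>>> arm_command --rows '[[0, [0, 0, -0.1], [0, 0, 0]], [0, [0, 0, -0.2], [0, 0, 0]], [0, [0, 0, -0.3], [0, 0, 0]], [0, [0, 0, -0.37], [0, 0, 0]], [0, [0, 0, -0.37], [0, 0, 0]], [0, [0, 0, -0.37], [0, 0, 0]]]'

```text
time: 2.57
tool_pos: [0.633, 0.0255, 0.0295]
tool_rot: [-0.002, -0.0, 1.0, 0.0]
contact_force: [0.0, -0.8, 1.2]
gripper_width: -0.003
grasp_force: 0.0
```

```bash
cat > plan.py <<'E'
# finger offsets from present commanded point while pushing the empty arm from angle a0 to a1
import numpy as np,sys
ax=np.array([.5775,-.0155])
def pt(a,off,r=.056):
    a=np.radians(a);return ax+r*np.array([np.cos(a),np.sin(a)])+off*np.array([-np.sin(a),np.cos(a)])
x,y,a0,a1=map(float,sys.argv[1:5]);off=float(sys.argv[5]) if len(sys.argv)>5 else .0203
for k in range(1,13):
    a=a0+(a1-a0)*k/12;s=(pt(a,off)-[x,y])/.3
    print([0,[round(s[0],3),round(s[1],3),0],[0,0,round((a-a0)/90,3)]],end=', ')
print();print('end',pt(a1,off))
E
python3 plan.py .634 .0240 0 -36; python3 -c "
from plant import monitor;s=monitor.state();print(s['tool_pos'],s['tool_rot'],s['joint_pos'])"
```

```text
[0, [np.float64(0.002), np.float64(-0.074), 0], [0, 0, -0.033]], [0, [np.float64(0.004), np.float64(-0.084), 0], [0, 0, -0.067]], [0, [np.float64(0.007), np.float64(-0.094), 0], [0, 0, -0.1]], [0, [np.float64(0.008), np.float64(-0.104), 0], [0, 0, -0.133]], [0, [np.float64(0.009), np.float64(-0.115), 0], [0, 0, -0.167]], [0, [np.float64(0.01), np.float64(-0.125), 0], [0, 0, -0.2]], [0, [np.float64(0.01), np.float64(-0.135), 0], [0, 0, -0.233]], [0, [np.float64(0.01), np.float64(-0.146), 0], [0, 0, -0.267]], [0, [np.float64(0.009), np.float64(-0.156), 0], [0, 0, -0.3]], [0, [np.float64(0.007), np.float64(-0.166), 0], [0, 0, -0.333]], [0, [np.float64(0.005), np.float64(-0.177), 0], [0, 0, -0.367]], [0, [np.float64(0.002), np.float64(-0.187), 0], [0, 0, -0.4]], 
end [ 0.63473699 -0.03199293]
[0.63295191 0.0254548  0.02947498] [-1.50430015e-03 -3.09198147e-04  9.99998794e-01  2.30789202e-04] [-7.73097832e-02  2.71836621e-01  1.72610734e+00  2.48954613e-04
  1.14668404e+00 -1.64882730e+00]
```

>>> arm_command --rows '[[0, [0, -0.02, 0], [0, 0, 0]], [0, [0, -0.04, 0], [0, 0, 0]], [0, [0, -0.05, 0], [0, 0, 0]], [0, [0.001, -0.06, 0], [0, 0, -0.01]], [0, [0.002, -0.07, 0], [0, 0, -0.03]], [0, [0.003, -0.08, 0], [0, 0, -0.05]], [0, [0.005, -0.089, 0], [0, 0, -0.083]], [0, [0.007, -0.099, 0], [0, 0, -0.117]], [0, [0.009, -0.109, 0], [0, 0, -0.15]], [0, [0.01, -0.12, 0], [0, 0, -0.183]], [0, [0.01, -0.13, 0], [0, 0, -0.217]], [0, [0.01, -0.136, 0], [0, 0, -0.233]]]'

```text
time: 3.57
tool_pos: [0.6379, -0.0172, 0.0316]
tool_rot: [0.001, 0.184, 0.983, 0.0]
contact_force: [0.3, 1.8, 1.5]
gripper_width: 0.002
grasp_force: 0.9
```

```bash
sed -i 's/round(s\[0\],3),round(s\[1\],3)/float(round(s[0],3)),float(round(s[1],3))/' plan.py
cat > meas.py <<'E'
from h import *
import sys
def comp(f):
    P=cloud(f);r=np.hypot(*(P[...,:2]-f['ax']).transpose(2,0,1));return P,r
for n,ax in(('top',[.577,-.0132]),('side',[.578,-.018])):
    f=grab(n,sys.argv[1]+n if len(sys.argv)>1 else None);ax=np.array(ax);P=cloud(f);d=P[...,:2]-ax;r=np.hypot(d[...,0],d[...,1]);a=np.degrees(np.arctan2(d[...,1],d[...,0]))
    h=cv2.cvtColor(f['color'],cv2.COLOR_RGB2HSV)
    # brass strip on the connector
    m=((r>.07)&(r<.13)&(P[...,2]>.04)&(h[...,0]<30)&(h[...,1]>70)&(h[...,2]>40)).astype(np.uint8)
    print(n,m.sum(),'brass',np.round(P[m>0].mean(0),4) if m.sum() else None, end=' ')
    if m.sum():
        v,u=np.nonzero(m);p=ray(f,u.mean(),v.mean(),.069)[:2]-ax
        print('raycast r %.4f ang %.2f'%(np.hypot(*p),np.degrees(np.arctan2(p[1],p[0]))))
E
python3 meas.py a
```

```text
top 2789 brass [0.5326 0.0049 0.4055] raycast r 0.0130 ang 106.19
side 1950 brass [ 0.5343 -0.0265  0.383 ] raycast r 0.4195 ang 95.14
```

```bash
sed -i "s/(P\[...,2\]>.04)/(P[...,2]>.04)\&(P[...,2]<.082)/" meas.py; python3 meas.py a; python3 plan.py .637 -.0168 -21 -57
```

```text
top 36 brass [0.5638 0.0843 0.0685] raycast r 0.0984 ang 97.78
side 29 brass [0.5654 0.0837 0.0696] raycast r 0.1031 ang 97.02
[0, [-0.0, -0.01, 0], [0, 0, -0.033]], [0, [-0.001, -0.02, 0], [0, 0, -0.067]], [0, [-0.003, -0.03, 0], [0, 0, -0.1]], [0, [-0.005, -0.041, 0], [0, 0, -0.133]], [0, [-0.008, -0.051, 0], [0, 0, -0.167]], [0, [-0.011, -0.061, 0], [0, 0, -0.2]], [0, [-0.014, -0.07, 0], [0, 0, -0.233]], [0, [-0.018, -0.08, 0], [0, 0, -0.267]], [0, [-0.023, -0.089, 0], [0, 0, -0.3]], [0, [-0.028, -0.098, 0], [0, 0, -0.333]], [0, [-0.034, -0.107, 0], [0, 0, -0.367]], [0, [-0.04, -0.115, 0], [0, 0, -0.4]], 
end [ 0.6250248  -0.05140938]
```

It works as planned: the connector is at about 97.4° and the contact force is about 1.8 N. I'll continue.

>>> arm_command --rows '[[0, [0, -0.01, 0], [0, 0, -0.033]], [0, [-0.001, -0.02, 0], [0, 0, -0.067]], [0, [-0.003, -0.03, 0], [0, 0, -0.1]], [0, [-0.005, -0.041, 0], [0, 0, -0.133]], [0, [-0.008, -0.051, 0], [0, 0, -0.167]], [0, [-0.011, -0.061, 0], [0, 0, -0.2]], [0, [-0.014, -0.07, 0], [0, 0, -0.233]], [0, [-0.018, -0.08, 0], [0, 0, -0.267]], [0, [-0.023, -0.089, 0], [0, 0, -0.3]], [0, [-0.028, -0.098, 0], [0, 0, -0.333]], [0, [-0.034, -0.107, 0], [0, 0, -0.367]], [0, [-0.04, -0.115, 0], [0, 0, -0.4]]]'

```text
time: 4.77
tool_pos: [0.625, -0.0509, 0.0303]
tool_rot: [-0.0, 0.478, 0.878, 0.0]
contact_force: [0.2, 1.9, 0.5]
gripper_width: 0.0
grasp_force: 0.8
```

```bash
python3 meas.py b; python3 plan.py .625 -.0513 -57 -99
```

```text
top 37 brass [0.6229 0.0739 0.0687] raycast r 0.0984 ang 62.23
side 0 brass None [0, [-0.008, -0.01, 0], [0, 0, -0.039]], [0, [-0.016, -0.019, 0], [0, 0, -0.078]], [0, [-0.024, -0.027, 0], [0, 0, -0.117]], [0, [-0.034, -0.035, 0], [0, 0, -0.156]], [0, [-0.043, -0.042, 0], [0, 0, -0.194]], [0, [-0.053, -0.049, 0], [0, 0, -0.233]], [0, [-0.064, -0.055, 0], [0, 0, -0.272]], [0, [-0.075, -0.061, 0], [0, 0, -0.311]], [0, [-0.086, -0.065, 0], [0, 0, -0.35]], [0, [-0.097, -0.07, 0], [0, 0, -0.389]], [0, [-0.109, -0.073, 0], [0, 0, -0.428]], [0, [-0.121, -0.076, 0], [0, 0, -0.467]], 
end [ 0.58878974 -0.07398617]
```

>>> arm_command --rows '[[0, [-0.008, -0.01, 0], [0, 0, -0.039]], [0, [-0.016, -0.019, 0], [0, 0, -0.078]], [0, [-0.024, -0.027, 0], [0, 0, -0.117]], [0, [-0.034, -0.035, 0], [0, 0, -0.156]], [0, [-0.043, -0.042, 0], [0, 0, -0.194]], [0, [-0.053, -0.049, 0], [0, 0, -0.233]], [0, [-0.064, -0.055, 0], [0, 0, -0.272]], [0, [-0.075, -0.061, 0], [0, 0, -0.311]], [0, [-0.086, -0.065, 0], [0, 0, -0.35]], [0, [-0.097, -0.07, 0], [0, 0, -0.389]], [0, [-0.109, -0.073, 0], [0, 0, -0.428]], [0, [-0.121, -0.076, 0], [0, 0, -0.467]]]'

```text
time: 5.87
tool_pos: [0.589, -0.074, 0.0304]
tool_rot: [0.0, 0.761, 0.649, 0.0]
contact_force: [1.3, 1.5, -0.1]
gripper_width: -0.001
grasp_force: 0.7
```

```bash
python3 meas.py c; python3 plan.py .5887 -.0741 -99 -136
```

```text
top 37 brass [0.6695 0.022  0.0689] raycast r 0.0989 ang 20.83
side 27 brass [0.671  0.0204 0.0698] raycast r 0.1010 ang 22.78
[0, [-0.01, -0.001, 0], [0, 0, -0.034]], [0, [-0.021, -0.003, 0], [0, 0, -0.069]], [0, [-0.032, -0.003, 0], [0, 0, -0.103]], [0, [-0.042, -0.003, 0], [0, 0, -0.137]], [0, [-0.053, -0.003, 0], [0, 0, -0.171]], [0, [-0.064, -0.001, 0], [0, 0, -0.206]], [0, [-0.074, 0.0, 0], [0, 0, -0.24]], [0, [-0.084, 0.002, 0], [0, 0, -0.274]], [0, [-0.095, 0.005, 0], [0, 0, -0.308]], [0, [-0.105, 0.009, 0], [0, 0, -0.343]], [0, [-0.115, 0.013, 0], [0, 0, -0.377]], [0, [-0.125, 0.017, 0], [0, 0, -0.411]], 
end [ 0.55131854 -0.06900347]
```

>>> arm_command --rows '[[0, [-0.01, -0.001, 0], [0, 0, -0.034]], [0, [-0.021, -0.003, 0], [0, 0, -0.069]], [0, [-0.032, -0.003, 0], [0, 0, -0.103]], [0, [-0.042, -0.003, 0], [0, 0, -0.137]], [0, [-0.053, -0.003, 0], [0, 0, -0.171]], [0, [-0.064, -0.001, 0], [0, 0, -0.206]], [0, [-0.074, 0, 0], [0, 0, -0.24]], [0, [-0.084, 0.002, 0], [0, 0, -0.274]], [0, [-0.095, 0.005, 0], [0, 0, -0.308]], [0, [-0.105, 0.009, 0], [0, 0, -0.343]], [0, [-0.115, 0.013, 0], [0, 0, -0.377]], [0, [-0.125, 0.017, 0], [0, 0, -0.411]]]'

```text
time: 6.97
tool_pos: [0.5516, -0.0693, 0.0305]
tool_rot: [0.001, 0.927, 0.374, 0.0]
contact_force: [1.3, -1.2, -1.4]
gripper_width: 0.0
grasp_force: 0.7
```

```bash
python3 meas.py d; python3 plan.py .5512 -.069 -136 -143.5; python3 - <<'E'
from h import *
for n in('top','side'):
    f=grab(n);P=cloud(f);ax=dict(top=[.577,-.0132],side=[.578,-.018])[n]
    # lens barrel / body axis: bearing
    d=P[...,:2]-ax;r=np.hypot(d[...,0],d[...,1]);m=(r>.155)&(r<.27)&(P[...,2]>.075)&(P[...,2]<.095)&(d[...,0]>.1)&(d[...,1]<0)
    q=P[m&(P[...,2]>.081)][:,:2];c,(w,h),a=cv2.minAreaRect(q.astype(np.float32));e=q.mean(0)-ax
    print(n,len(q),q.mean(0),np.hypot(*e),np.degrees(np.arctan2(e[1],e[0])),c,w,h,a)
    m=m&(r<.186)&(P[...,2]<.082);q=P[m].mean(0)[:2]-ax;print('barrel',m.sum(),np.degrees(np.arctan2(q[1],q[0])))
    for lo,hi,z0,z1,nm in((0,.03,.056,.068,'cap'),(.03,.073,.016,.024,'foot')):
        k=(r<hi)&(r>=lo)&(P[...,2]>z0)&(P[...,2]<z1);print(nm,k.sum(),P[k].mean(0).round(4))
E
```

```text
top 36 brass [ 0.6734 -0.0397  0.0686] raycast r 0.0999 ang -15.35
side 22 brass [ 0.675  -0.0415  0.0693] raycast r 0.0998 ang -13.46
[0, [-0.002, 0.001, 0], [0, 0, -0.007]], [0, [-0.003, 0.002, 0], [0, 0, -0.014]], [0, [-0.005, 0.003, 0], [0, 0, -0.021]], [0, [-0.007, 0.004, 0], [0, 0, -0.028]], [0, [-0.009, 0.005, 0], [0, 0, -0.035]], [0, [-0.011, 0.006, 0], [0, 0, -0.042]], [0, [-0.013, 0.007, 0], [0, 0, -0.049]], [0, [-0.015, 0.008, 0], [0, 0, -0.056]], [0, [-0.017, 0.009, 0], [0, 0, -0.062]], [0, [-0.019, 0.011, 0], [0, 0, -0.069]], [0, [-0.02, 0.012, 0], [0, 0, -0.076]], [0, [-0.022, 0.013, 0], [0, 0, -0.083]], 
end [ 0.54455892 -0.06512837]
top 471 [ 0.77995665 -0.10180708] 0.22145567505694883 -23.58518197552102 (0.7675784826278687, -0.09657354652881622) 0.0455159991979599 0.09834980964660645 66.54877471923828
barrel 40 -23.519371532151855
cap 19 [ 0.576 -0.004  0.061]
foot 738 [0.582  0.0189 0.0193]
side 337 [ 0.7805623  -0.10624781] 0.22095058306207874 -23.540715536694872 (0.7687399387359619, -0.09937632083892822) 0.050470635294914246 0.10036108642816544 61.74656295776367
barrel 36 -23.40550461533508
cap 0 [nan nan nan]
foot 496 [ 0.589  -0.0378  0.0199]<stdin>:10: RuntimeWarning: Mean of empty slice.
  ret = um.true_divide(
```

The connector is at -15.2° and the camera bears -23.55°. I'll push about 8° more, slowing down at the end.

>>> arm_command --rows '[[0, [-0.003, 0.002, 0], [0, 0, -0.014]], [0, [-0.007, 0.004, 0], [0, 0, -0.028]], [0, [-0.011, 0.006, 0], [0, 0, -0.042]], [0, [-0.015, 0.008, 0], [0, 0, -0.056]], [0, [-0.018, 0.01, 0], [0, 0, -0.066]], [0, [-0.02, 0.012, 0], [0, 0, -0.076]], [0, [-0.022, 0.013, 0], [0, 0, -0.083]], [0, [-0.0235, 0.014, 0], [0, 0, -0.089]], [0, [-0.0235, 0.014, 0], [0, 0, -0.089]]]'

```text
time: 7.92
tool_pos: [0.544, -0.0647, 0.0303]
tool_rot: [-0.0, 0.951, 0.308, -0.0]
contact_force: [0.2, -0.7, -0.9]
gripper_width: -0.0
grasp_force: 0.4
```

```bash
python3 meas.py e; python3 - <<'E'
import cv2
i=cv2.imread('pics/etop.png')[110:250,220:360];cv2.imwrite('pics/c2.png',cv2.resize(i,None,fx=4,fy=4,interpolation=cv2.INTER_CUBIC))
E
```

```text
top 33 brass [ 0.6688 -0.0535  0.0691] raycast r 0.1002 ang -23.71
side 23 brass [ 0.6698 -0.056   0.0709] raycast r 0.0989 ang -21.53
```

View pics/c2.png

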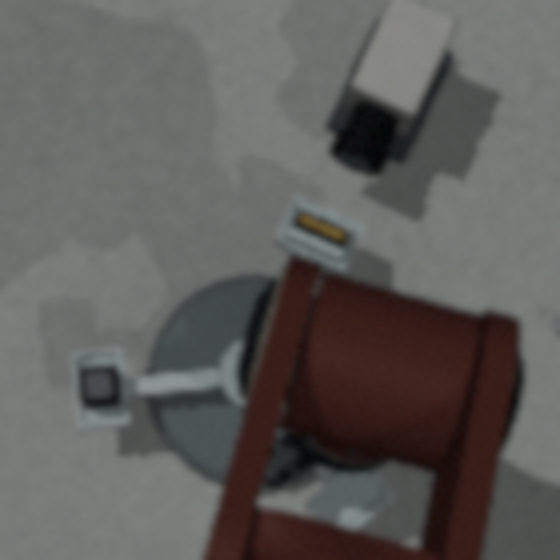

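The connector strip is at crop (322,226), on the line from the hub to the lens (365,140). It measures within 1 mm of the focus point. I'll back off, then lift.

>>> arm_command --rows '[[0, [0.012, -0.016, 0], [0, 0, 0]], [0, [0.03, -0.04, 0], [0, 0, 0]], [0, [0.03, -0.04, 0], [0, 0, 0]], [0, [0.03, -0.04, 0.1], [0, 0, 0]], [0, [0.03, -0.04, 0.2], [0, 0, 0]], [0, [0.03, -0.04, 0.3], [0, 0, 0]], [0, [0.03, -0.04, 0.4], [0, 0, 0]], [0, [0.03, -0.04, 0.4], [0, 0, 0]]]'

```text
time: 8.68
tool_pos: [0.5574, -0.0781, 0.1582]
tool_rot: [0.003, 0.951, 0.308, 0.005]
contact_force: [1.2, -0.2, 1.4]
gripper_width: 0.001
grasp_force: 0.0
```

```bash
python3 meas.py f; python3 - <<'E'
from h import *
for n in('top','side'):
    f=dict(np.load(n+'0.npz'));P=cloud(f);e=np.hypot(P[...,0]-.428,P[...,1]+.322)
    for hi,lo in((.01,0),(.02,.012),(.026,.019)):
        print(n,hi,np.percentile(P[...,2][(e<hi)&(e>=lo)],[10,50,90]).round(4))
E
```

```text
top 0 brass None side 24 brass [ 0.6701 -0.0538  0.0686] raycast r 0.0989 ang -21.45
top 0.01 [0.0426 0.0435 0.0462]
top 0.02 [0.0324 0.0355 0.0446]
top 0.026 [0.0202 0.0303 0.0349]
side 0.01 [0.0413 0.0448 0.0472]
side 0.02 [0.0324 0.0365 0.0449]
side 0.026 [0.0201 0.0291 0.0354]
```

The connector is unchanged after release. Next I'll move above the button.

>>> arm_command --rows '[[0, [-0.417, -0.817, 0], [0, 0, 0]], [0, [-0.417, -0.817, 0], [0, 0, 0]], [0, [-0.417, -0.817, 0], [0, 0, 0]], [0, [-0.417, -0.817, 0], [0, 0, 0]], [0, [-0.417, -0.817, 0], [0, 0, 0]], [0, [-0.417, -0.817, 0], [0, 0, 0]], [0, [-0.417, -0.817, 0], [0, 0, 0]], [0, [-0.417, -0.817, 0], [0, 0, 0]], [0, [-0.417, -0.817, -0.1], [0, 0, 0]], [0, [-0.417, -0.817, -0.2], [0, 0, 0]], [0, [-0.417, -0.817, -0.3], [0, 0, 0]], [0, [-0.417, -0.817, -0.3], [0, 0, 0]]]'

```text
time: 9.78
tool_pos: [0.4236, -0.3169, 0.0518]
tool_rot: [-0.007, 0.951, 0.309, -0.003]
contact_force: [-0.9, 1.0, -0.9]
gripper_width: 0.0
grasp_force: 0.0
```

```bash
python3 meas.py g; python3 - <<'E'
import cv2
from h import monitor
import numpy as np
i=cv2.imread('pics/gside.png')[260:380,170:310];j=cv2.imread('pics/gtop.png')[110:290,220:440]
cv2.imwrite('pics/c3.png',np.hstack([cv2.resize(i,(420,360),interpolation=2),cv2.resize(j,(380,360))]));print(monitor.state()['tool_pos'])
E
```

```text
top 35 brass [ 0.6686 -0.0535  0.069 ] raycast r 0.1000 ang -23.76
side 24 brass [ 0.67   -0.0548  0.0697] raycast r 0.0989 ang -21.45
[ 0.42689218 -0.32010235  0.05812832]
```

View pics/c3.png

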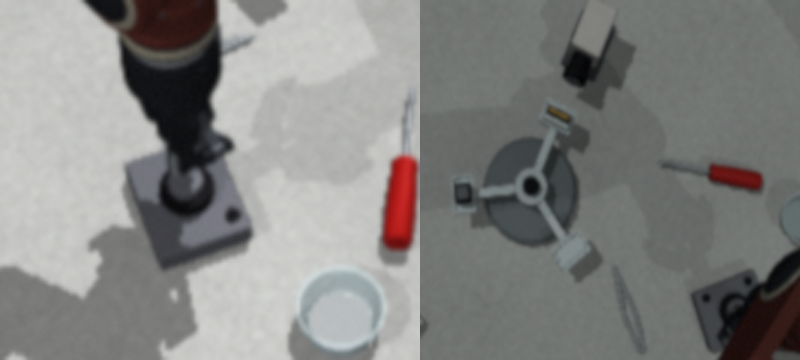

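The connector is still at the focus point, and the fingertips are over the button (crop 185,185). I'll press in small steps.

>>> arm_command --rows '[[0, [0, 0, -0.02], [0, 0, 0]], [0, [0, 0, -0.04], [0, 0, 0]], [0, [0, 0, -0.05], [0, 0, 0]], [0, [0, 0, -0.055], [0, 0, 0]], [0, [0, 0, -0.06], [0, 0, 0]], [0, [0, 0, -0.065], [0, 0, 0]], [0, [0, 0, -0.065], [0, 0, 0]]]'

```text
time: 10.47
tool_pos: [0.4284, -0.3222, 0.0413]
tool_rot: [0.0, 0.951, 0.308, 0.0]
contact_force: [-0.2, 1.1, 2.4]
gripper_width: -0.001
grasp_force: 1.4
```

>>> arm_command --rows '[[0, [0, 0, -0.003], [0, 0, 0]], [0, [0, 0, -0.006], [0, 0, 0]], [0, [0, 0, -0.006], [0, 0, 0]], [0, [0, 0, -0.006], [0, 0, 0]]]'

```text
time: 10.8
tool_pos: [0.4284, -0.3222, 0.0394]
tool_rot: [0.0, 0.951, 0.308, 0.0]
contact_force: [-1.1, 1.3, 3.3]
gripper_width: -0.001
grasp_force: 2.0
```

>>> arm_command --rows '[[0, [0, 0, -0.004], [0, 0, 0]], [0, [0, 0, -0.007], [0, 0, 0]], [0, [0, 0, -0.007], [0, 0, 0]], [0, [0, 0, -0.007], [0, 0, 0]]]'

```text
time: 11.13
tool_pos: [0.4284, -0.3222, 0.038]
tool_rot: [0.0, 0.951, 0.309, 0.0]
contact_force: [-0.6, 2.3, 9.8]
gripper_width: -0.0
grasp_force: 4.6
```

At 9.8 N, with the tool stalled above its target, the button is fully down. I'll lift off.

>>> arm_command --rows '[[0, [0, 0, 0], [0, 0, 0]], [0, [0, 0, 0.03], [0, 0, 0]], [0, [0, 0, 0.1], [0, 0, 0]], [0, [0, 0, 0.2], [0, 0, 0]], [0, [0, 0, 0.3], [0, 0, 0]], [0, [-0.1, -0.1, 0.4], [0, 0, 0]], [0, [-0.1, -0.1, 0.4], [0, 0, 0]], [0, [-0.1, -0.1, 0.4], [0, 0, 0]]]'

```text
time: 11.8
tool_pos: [0.3978, -0.3542, 0.1594]
tool_rot: [0.002, 0.952, 0.307, 0.001]
contact_force: [0.4, 0.3, -0.6]
gripper_width: -0.001
grasp_force: 0.0
```

```bash
python3 meas.py h; python3 - <<'E'
from h import *
f=grab('side');P=cloud(f);e=np.hypot(P[...,0]-.428,P[...,1]+.324)
print(np.percentile(P[...,2][(e<.01)],[10,50,90]),monitor.state()['tool_pos'])
E
```

```text
top 36 brass [ 0.6684 -0.0538  0.0688] raycast r 0.0999 ang -23.96
side 23 brass [ 0.6701 -0.0541  0.0697] raycast r 0.0988 ang -21.05
[0.04225682 0.47323952 0.47955565] [ 0.3974145  -0.35070643  0.15473752]
```

```bash
python3 -c "
from plant import manip;print(manip.job_done())"
```

```text
the job is handed in; nothing more can be done
None
```

The job is handed in: the connector measured within about 1 mm of the camera's focus point and stayed there. The button was pressed fully down (9.8 N, tool stalled) and released. The arm blocked the view, so I didn't confirm by image that the button came back up, and no verdict was returned.

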